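# Sort the kiln props back into their racks

### The arm

A 6-joint arm with a two-finger parallel gripper is mounted at the origin on the work surface; the furniture and walls round the work are solid. World frame = base frame: x ahead of the robot, y to its left, z up, the work surface at z = 0. Lengths are in m, angles in rad, forces in N, time in s.
With the tool pointing down it reaches from about 0.3 to 0.875 m from the base axis. Payload 4.2 kg.
Tool frame: the origin (TCP) lies at the very end of the fingers, on their centre line; the grasp point (between the pads) lies env.grip_point_offset behind it (env.grip_point_offset is the distance from the TCP to the grasp point, in m); z points along the fingers, y is the line along which they close (so a half turn about z gives the same grasp; the last joint's range is limited). The gripper opens to 85 mm and grips with 20 to 120 N. Pads are 22 mm wide; open, the fingers measure 114 mm over their backs; the gripper's body (76 mm by 85 mm) begins 54 mm behind the grasp point. The pads swing forward as they close: fully open they stand 13 mm farther back than shut.
Start: joints at [-1.199, 0.32, 1.565, -0, 1.257, -0.02], TCP at [0.22, -0.531, 0.231] pointing down, gripper open.
Joint ranges: [-3.11, 3.11], [-0.84, 2.01], [0.21, 2.61], [-1.34, 4.49], [0.05, 2.63], [-2.56, 2.56]. Speed limits (rad/s): [2.57, 2.57, 3.14, 3.14, 3.14, 3.14].

### API

Orientations are given as a unit quaternion [w, x, y, z].
In Python, from plant import env gives the robot as it stands.
- The arm moves only by the tool apply_moves, never from a script. Its argument "motion" is a list of rows, each an object of numbers: "grip": the finger opening in m, from 0 to 0.0854; "dx", "dy", "dz": the shift along the world's x, y, z in m; "turn": the turn about the world's z in rad. In form: [{"grip": .., "dx": .., "dy": .., "dz": .., "turn": ..}, ...]. A call has 1 to 20 rows; each row is the pose to reach, as a shift and turn from the pose commanded when the call began; what a row does not reach only later rows make up. A row lasts 1/12 s, in which the tool goes at most 41.7 mm and 7.16 degrees, less where a joint would pass 70% of its speed; a pose out of reach is approached as far as the arm can. A call with a gripper value outside its range is refused whole. The fingers move at their own pace and stop on an object; "newtons" is the grip in N (left out, the last holds). Time passes only in rows, so rows that repeat a pose let the fingers close. It gives the time, the measured TCP pose, the force, the opening and the grip force at its end, in the units of the state.
- env.read_state(): the state, without advancing time (a new reading comes with each control period).
- env.capture(name): name is "scene" or "top"; returns the picture (400x640x3 uint8, blue, green, red); there is no depth.
- env.camera_params(name): a dict with "K" (3x3 intrinsics, pixels), "dist_coeffs" ([k1, k2, p1, p2, k3] as OpenCV has them; the pictures are not rectified), "rvec" (rotation vector, rad) and "tvec" (3), from world to camera coordinates, as OpenCV has them. Camera axes: x right, y down, z forward; pixel columns grow to the right and rows downward; lengths in m; the calibration is good to about 2 mm. A picture is of the moment at which its call begins. camera_params takes no time and is no camera call.
- env.finish_job(): hands the job in; it is judged then, once.
The state is a dict: "clock": time; "joint_positions": joint angles; "dq": joint speeds; "joint_torque": joint torques, N m; "eef_pos": TCP position; "ee_rot": TCP orientation; "ft_force": force on the tool from outside, world axes, zero at the start; "moment": the same for the moment, N m; "finger_gap": finger opening in m; "grasp_force": force on a finger pad.
Only numpy, scipy, OpenCV 4.12 (cv2) and the standard library are available. Lean on these libraries where they do the work, as an engineer would, in place of code of your own. Each camera call takes 0.05 s, during which the arm holds its last target. There are 200 camera calls.

### The job

The kiln has been unpacked and five of its props were left standing among the fired cups. Put each one back with its own kind, standing upright and right down: the two thick posts each in an empty pocket of the tray that holds a thick post, the thin post in the empty pocket of the tray of thin posts, and the two tubes each over a bare dowel of the peg board. Leave the two cups standing where they are, and let go of everything.

Things in the scene. Friction and masses are not known exactly. Their poses are not given: they have to be found in the camera images.
- thick_post_a_center (a point): Thick kiln post: a plain solid square bar of cream fired clay, 40 x 40 mm and 90 mm tall, standing upright, about 0.3 kg; interchangeable with the other thick post. This point is its centre, 45 mm above its foot; z up its length, x and y square to its side faces, so its heading repeats every quarter turn.
- thick_post_b_center (a point): Thick kiln post: a plain solid square bar of cream fired clay, 40 x 40 mm and 90 mm tall, standing upright, about 0.3 kg; interchangeable with the other thick post. This point is its centre, 45 mm above its foot; z up its length, x and y square to its side faces, so its heading repeats every quarter turn.
- thin_post_center (a point): Thin kiln post: a plain solid square bar of cream fired clay, 32 x 32 mm and 60 mm tall (shorter and slimmer than the thick posts), standing upright, about 0.12 kg. This point is its centre, 30 mm above its foot; z up its length, x and y square to its side faces, so its heading repeats every quarter turn.
- tube_a_center (a point): Tubular kiln prop: a round cream fired-clay tube standing upright, 48 mm outside diameter, straight 30 mm bore open at both ends, 75 mm tall, the top 6 mm being four small teeth standing on the rim; about 0.18 kg; interchangeable with the other tube. This point is its centre, on the axis 37.5 mm above its foot; z up. Its heading does not matter.
- tube_b_center (a point): Tubular kiln prop: a round cream fired-clay tube standing upright, 48 mm outside diameter, straight 30 mm bore open at both ends, 75 mm tall, the top 6 mm being four small teeth standing on the rim; about 0.18 kg; interchangeable with the other tube. This point is its centre, on the axis 37.5 mm above its foot; z up. Its heading does not matter.
- thick_tray: Fixed wooden tray, 66 (x) x 188 (y) x 15 mm, origin under its centre at table height, z up. Three pockets in a row along y, centres y = +61, 0, -61 mm, x = 0, each 56 x 56 mm inside, floor at z 5 mm, walls 5 mm thick up to z 15 mm: keep fingertips over 10 mm above the post's foot. The +61 pocket holds a thick post (90 mm, fixed, stays); 0 and -61 are empty. Posts go in square to the pocket.
- thin_tray: Fixed wooden tray, 58 (x) x 164 (y) x 15 mm, origin under its centre at table height, z up. Three pockets in a row along y, centres y = +53, 0, -53 mm, x = 0, each 48 x 48 mm inside, floor at z 5 mm, walls 5 mm thick up to z 15 mm: keep fingertips over 10 mm above the post's foot. +53 and 0 hold thin posts (60 mm, fixed, stay); only -53 is empty. Posts go in square to the pocket.
- peg_board: Fixed wooden peg board, 66 (x) x 202 (y) x 15 mm thick, origin under its centre at table height, z up. Three upright dowels in a row along y, at y = +68, 0, -68 mm, x = 0, each 12 mm in diameter, tips at z 55 mm. The +68 dowel carries a tube (fixed, stays, top at z 90 mm); 0 and -68 are bare. A tube goes over a dowel and down until it stands on the board.
- grey_cup_center (a point): Bystander: small round pale-grey fired cup with an open mouth, 62 mm in diameter, 60 mm tall, standing upright among the props, light and loose. This point is its centre, 30 mm above its foot. It stays where it is.
- red_cup_center (a point): Bystander: small round reddish-brown fired cup with an open mouth, 72 mm in diameter, 80 mm tall, standing upright among the props, light and loose. This point is its centre, 40 mm above its foot. It stays where it is.
Not all that is in view belongs to the job. Leave any green look-alike of the part that bears thin_post_center alone.

How it is judged:
At the end, for the whole second after the job is handed in: Both thick posts, the thin post and both tubes stand upright (0.1 rad), right down (4 mm) in separate, formerly empty pockets or on bare dowels of their own rack, within 12 mm of its centre along each rack axis; both cups upright within 20 mm of their start (x of thick_post_a_center in the frame of thick_tray between -0.012 and 0.012 m and z of thick_post_a_center in the frame of thick_tray between 0.046 and 0.054 m and (y of thick_post_a_center in the frame of thick_tray between -0.012 and 0.012 m or y of thick_post_a_center in the frame of thick_tray between -0.073 and -0.049 m) and angle between each of thick_post_a_center, thick_post_b_center, thin_post_center, tube_a_center, tube_b_center, grey_cup_center, red_cup_center's own z axis and vertical below 0.1 rad and x of thick_post_b_center in the frame of thick_tray between -0.012 and 0.012 m and z of thick_post_b_center in the frame of thick_tray between 0.046 and 0.054 m and (y of thick_post_b_center in the frame of thick_tray between -0.012 and 0.012 m or y of thick_post_b_center in the frame of thick_tray between -0.073 and -0.049 m) and x of thin_post_center in the frame of thin_tray between -0.012 and 0.012 m and z of thin_post_center in the frame of thin_tray between 0.031 and 0.039 m and y of thin_post_center in the frame of thin_tray between -0.065 and -0.041 m and x of tube_a_center in the frame of peg_board between -0.012 and 0.012 m and z of tube_a_center in the frame of peg_board between 0.0485 and 0.0565 m and (y of tube_a_center in the frame of peg_board between -0.012 and 0.012 m or y of tube_a_center in the frame of peg_board between -0.08 and -0.056 m) and x of tube_b_center in the frame of peg_board between -0.012 and 0.012 m and z of tube_b_center in the frame of peg_board between 0.0485 and 0.0565 m and (y of tube_b_center in the frame of peg_board between -0.012 and 0.012 m or y of tube_b_center in the frame of peg_board between -0.08 and -0.056 m) and distance of each of grey_cup_center, red_cup_center from where it was at the start of the episode below 0.02 m); the robot touches nothing.
It fails at once if the grey cup is shifted more than 20 mm from where it stood (distance of grey_cup_center from where it was at the start of the episode above 0.02 m).
It fails at once if the red cup is shifted more than 20 mm from where it stood (distance of red_cup_center from where it was at the start of the episode above 0.02 m).
It also fails if it takes over 109 s, if anything falls off the work surface, if the arm or the gripper's body presses on something with over 40 N, if the wrist force passes 120 N, or if a joint passes its speed limit or range.

## Working session

There is one attempt and no reset: what is moved stays moved. The work goes in short steps, Python scripts to look and compute and a tool call to move; the robot and the scene stay as the last step left them, time stands still between calls to the robot, and variables do not carry over. Pictures are saved under pics/ and viewed, at most 14 in all, crops included, and the job is handed in when it is done.

Besides the shell and the picture viewer there is one more tool, called after ">>>" as name([rows], argument=value, ...), one row to a line, values as JSON. apply_moves: Moves the arm, as the interface text tells. Its arguments: {"type":"object","properties":{"motion":{"type":"array"},"newtons":{"type":"number"}},"required":["motion"]}

```bash
mkdir -p pics; python3 - <<'E'
from plant import env
import cv2
for n in("scene","top"):
    cv2.imwrite(f"pics/{n}0.png",env.capture(n)); p=env.camera_params(n); print(n,{k:(v.tolist() if hasattr(v,'tolist') else v) for k,v in p.items()})
print(env.grip_point_offset); print(env.read_state())
E
```

```text
scene {'K': [[364.7698110797741, 0.0, 319.3491008120944], [0.0, 364.7698110797741, 196.41233038509975], [0.0, 0.0, 1.0]], 'dist_coeffs': [-0.0832007871168152, 0.0, 0.0, 0.0, 0.0], 'rvec': [0.9947475446678637, -2.4379306788787334, 1.059405305222214], 'tvec': [0.3586744009116098, 0.33256894222934896, 0.7495651364922031]}
top {'K': [[472.4002140735309, 0.0, 316.00970535095524], [0.0, 472.4002140735309, 197.5500198565724], [0.0, 0.0, 1.0]], 'dist_coeffs': [-0.02886393742467692, 0.0, 0.0, 0.0, 0.0], 'rvec': [2.143252802607667, -2.155160865534948, 0.12843346814747716], 'tvec': [-0.027667274360076228, 0.5315319344537308, 0.9557404567364133]}
0.0187
{'clock': 0.1, 'joint_positions': array([-1.19899650e+00,  3.20230565e-01,  1.56556555e+00, -2.56979824e-05,
        1.25739878e+00, -2.00017551e-02]), 'dq': array([-0.00074697, -0.00076681, -0.00284472, -0.00084325,  0.0005722 ,
        0.00205009]), 'joint_torque': array([ 2.18609339e-04, -4.16408551e+01, -2.34704429e+01, -2.61518329e-05,
        4.90924183e-03, -6.04709669e-06]), 'eef_pos': array([ 0.21940233, -0.53103009,  0.23056154]), 'ee_rot': array([-7.86624498e-04,  9.80871641e-01,  1.94654008e-01, -1.52222892e-04]), 'ft_force': array([-0.48762855,  0.59198322, -0.89269728]), 'moment': array([ 0.06971028,  0.00224436, -0.05836888]), 'grasp_force': 0.0, 'finger_gap': 0.08560191705704205}
```

View pics/top0.png

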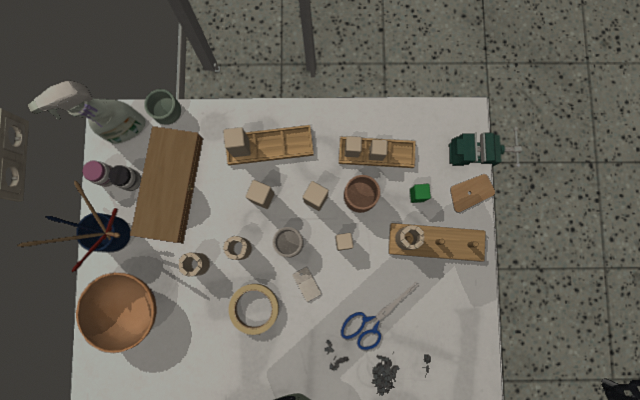

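View pics/scene0.png

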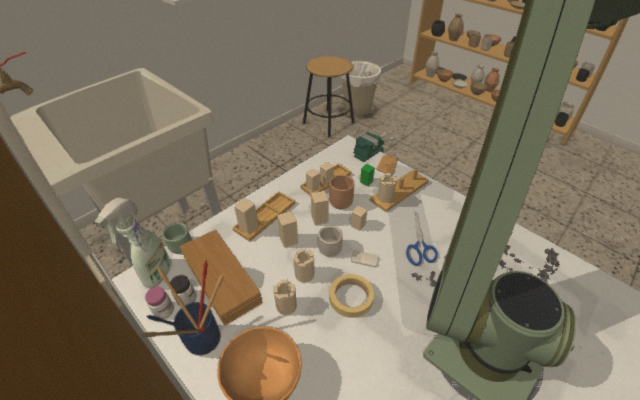

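```bash
cat > h.py <<'E'
import numpy as np, cv2
from plant import env
def P(n="top"):
    p=env.camera_params(n); return [np.array(p[k],float) for k in("K","dist_coeffs","rvec","tvec")]
def w(px,z,n="top"):
    K,d,r,t=P(n); R=cv2.Rodrigues(r)[0]
    u=cv2.undistortPoints(np.array(px,float).reshape(-1,1,2),K,d).reshape(-1,2)
    D=np.c_[u,np.ones(len(u))]@R; c=-R.T@t.ravel()
    return c+D*((z-c[2])/D[:,2])[:,None]
def proj(X,n="top"):
    K,d,r,t=P(n); return cv2.projectPoints(np.array(X,float).reshape(-1,3),r,t,K,d)[0].reshape(-1,2)
E
python3 - <<'E'
from h import *
im=cv2.imread("pics/top0.png")
def crop(x0,y0,x1,y1,s,f):
    c=cv2.resize(im[y0:y1,x0:x1],None,fx=s,fy=s,interpolation=cv2.INTER_CUBIC)
    for x in range(-(-x0//10)*10,x1,10):
        cv2.putText(c,str(x),((x-x0)*s-8,8),0,.3,(0,0,255)); cv2.line(c,((x-x0)*s,10),((x-x0)*s,14),(0,0,255))
    for y in range(-(-y0//10)*10,y1,10):
        cv2.putText(c,str(y),(0,(y-y0)*s+3),0,.3,(0,0,255)); cv2.line(c,(20,(y-y0)*s),(26,(y-y0)*s),(0,0,255))
    cv2.imwrite(f,c)
crop(175,170,375,310,4,"pics/c1.png")
crop(215,118,415,178,4,"pics/c2.png")
crop(375,170,500,270,6,"pics/c3.png")
print(w([[193,264],[236,247],[260,193],[316,195],[344,241],[288,242],[361,193]],.08).round(3))
E
```

```text
[[ 0.395  0.212  0.08 ]
 [ 0.428  0.128  0.08 ]
 [ 0.535  0.081  0.08 ]
 [ 0.531 -0.031  0.08 ]
 [ 0.439 -0.086  0.08 ]
 [ 0.437  0.025  0.08 ]
 [ 0.534 -0.121  0.08 ]]
```

View pics/c1.png

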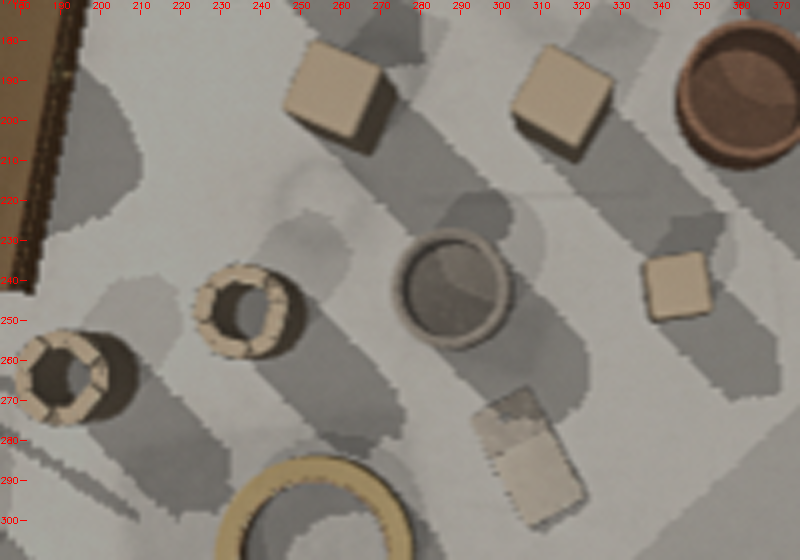

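View pics/c2.png

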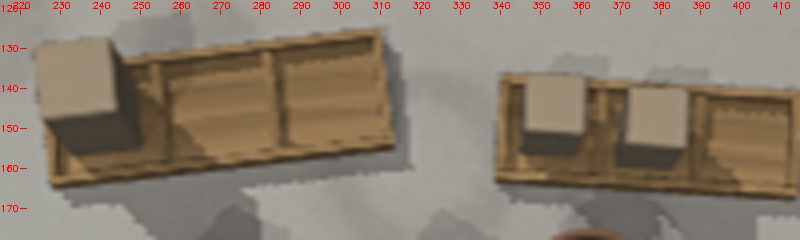

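View pics/c3.png

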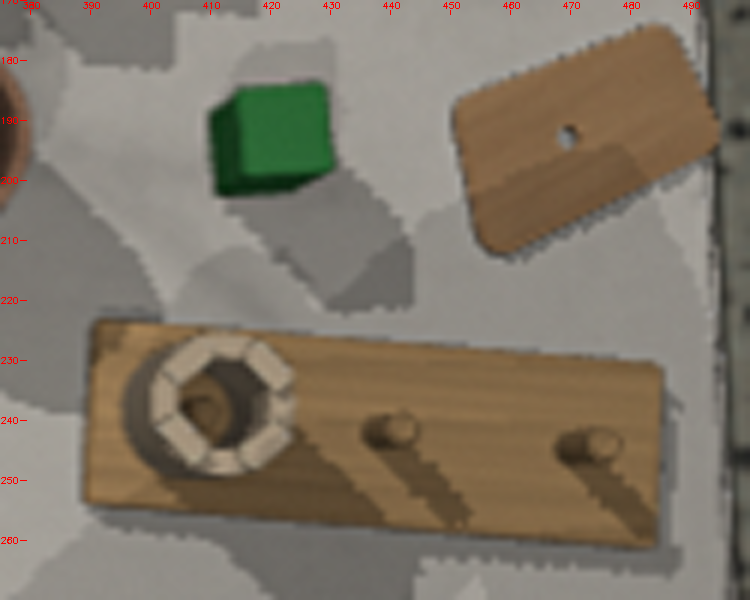

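```bash
cat > m.py <<'E'
from h import *
def c(pts,x0,y0,s): return (np.array(pts,float)+.5)/s-.5+[x0,y0]
def rig(L,W):
    L=np.array(L,float);W=np.array(W)[:,:2];a=L-L.mean(0);b=W-W.mean(0)
    th=np.arctan2((a[:,0]*b[:,1]-a[:,1]*b[:,0]).sum(),(a*b).sum())
    R=np.array([[np.cos(th),-np.sin(th)],[np.sin(th),np.cos(th)]]);t=W.mean(0)-R@L.mean(0)
    return t,R,th,np.abs(L@R.T+t-W).max()
def sq(pts,z,h,o):
    W=w(c(pts,*o),z); L=np.array([[h,h],[h,-h],[-h,-h],[-h,h]])
    return rig(L,W)
A=(175,170,4);B=(215,118,4);C=(375,170,6)
if __name__=="__main__":
    for n,p,z,h in[("A",[(315,39),(384,66),(353,138),(283,104)],.09,.02),("B",[(552,43),(612,79),(574,150),(512,110)],.09,.02),("thin",[(643,260),(702,251),(712,310),(653,321)],.06,.016)]:
        t,R,th,e=sq(p,z,h,A); print(n,t.round(4),th.round(3),"err",e.round(4))
    for n,p,z in[("tubeL",(62,378),.075),("tubeR",(241,310),.075),("grey",(452,288),.06),("red",(740,96),.08)]: print(n,w(c([p],*A),z)[0].round(4))
    for n,L,p,o,s in[("thick",[(.033,-.094),(-.033,-.094),(-.033,.094)],[(379,29),(394,147),(55,187)],B,(.061,0,-.061)),
      ("thin",[(.029,.082),(-.029,.082),(-.029,-.082),(.029,-.082)],[(502,73),(497,181),(795,198),(797,90)],B,(.053,0,-.053)),
      ("peg",[(.033,.101),(.033,-.101),(-.033,-.101),(-.033,.101)],[(93,320),(662,364),(655,548),(83,502)],C,(.068,0,-.068))]:
        t,R,th,e=rig(L,w(c(p,*o),.015)); print(n,t.round(4),th.round(3),"err",e.round(4),[(t+R@[0,y]).round(4).tolist() for y in s])
    print("fixed thick",[x for x in sq([(36,41),(108,39),(119,108),(44,116)],.095,.02,B)])
    print("thin fixed",sq([(527,73),(585,75),(584,134),(526,131)],.065,.016,B)[0],sq([(631,86),(687,88),(685,146),(628,143)],.065,.016,B)[0])
    print("dowels",w(c([(402,428),(606,445)],*C),.055).round(4)[:,:2],"tube",w(c([(222,404)],*C),.09).round(4))
E
python3 m.py
```

```text
A [0.5374 0.0838] -0.42 err 0.0024
B [ 0.5323 -0.0297] -0.54 err 0.0029
thin [ 0.4393 -0.0869] 0.158 err 0.0011
tubeL [0.3944 0.2194 0.075 ]
tubeR [0.4277 0.1308 0.075 ]
grey [0.4386 0.0269 0.06  ]
red [ 0.5328 -0.1183  0.08  ]
thick [0.6505 0.0716] 0.117 err 0.0022 [[0.6434, 0.1322], [0.6505, 0.0716], [0.6576, 0.011]]
thin [ 0.6337 -0.1619] -0.064 err 0.0021 [[0.6371, -0.109], [0.6337, -0.1619], [0.6303, -0.2148]]
peg [ 0.4382 -0.2849] -0.085 err 0.001 [[0.4439, -0.2171], [0.4382, -0.2849], [0.4324, -0.3526]]
fixed thick [array([0.64786454, 0.13317412]), array([[ 0.99460673, -0.10371819],
       [ 0.10371819,  0.99460673]]), np.float64(0.10390505166862159), np.float64(0.0030465181529277796)]
thin fixed [ 0.63939929 -0.10874174] [ 0.63244735 -0.16124463]
dowels [[ 0.4385 -0.2849]
 [ 0.4323 -0.3537]] tube [[ 0.4453 -0.2176  0.09  ]]
```

```bash
python3 - <<'E'
from h import *
O=[]
def box(x,y,th,hx,hy,z):
    c,s=np.cos(th),np.sin(th)
    O.append([(x+c*a-s*b,y+s*a+c*b,z) for a,b in((hx,hy),(hx,-hy),(-hx,-hy),(-hx,hy))])
def circ(x,y,r,z): O.append([(x+r*np.cos(t),y+r*np.sin(t),z) for t in np.linspace(0,6.28,40)])
box(.5374,.0838,-.42,.02,.02,.09);box(.5323,-.0297,-.54,.02,.02,.09);box(.4393,-.0869,.158,.016,.016,.06)
for x,y,z in((.3944,.2194,.069),(.4277,.1308,.069)):circ(x,y,.024,z);
circ(.4386,.0269,.031,.06);circ(.5328,-.1183,.036,.08)
def T(x,y,th,yy): return x-np.sin(th)*yy,y+np.cos(th)*yy
box(.651,.0716,.112,.033,.094,.015);box(.6337,-.1619,-.064,.029,.082,.015);box(.4382,-.2849,-.085,.033,.101,.015)
for yy in(0,-.061): box(*T(.651,.0716,.112,yy),.112,.028,.028,.015)
box(*T(.651,.0716,.112,.061),.112,.02,.02,.095)
for yy in(0,.053): box(*T(.6337,-.1619,-.064,yy),-.064,.016,.016,.065)
for yy in(0,-.068): circ(*T(.4382,-.2849,-.085,yy),.006,.055)
def draw(n,x0,y0,x1,y1,s):
    im=cv2.resize(cv2.imread(f"pics/{n}0.png")[y0:y1,x0:x1],None,fx=s,fy=s,interpolation=cv2.INTER_CUBIC)
    for o in O:
        p=(proj(o,n)+.5-[x0,y0])*s-.5
        cv2.polylines(im,[p.round().astype(int)],True,(255,0,0),1)
    return im
cv2.imwrite("pics/os.png",draw("scene",230,140,440,320,3)); cv2.imwrite("pics/ot.png",draw("top",175,118,495,310,2))
E
```

```text
(no output)
```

View pics/os.png

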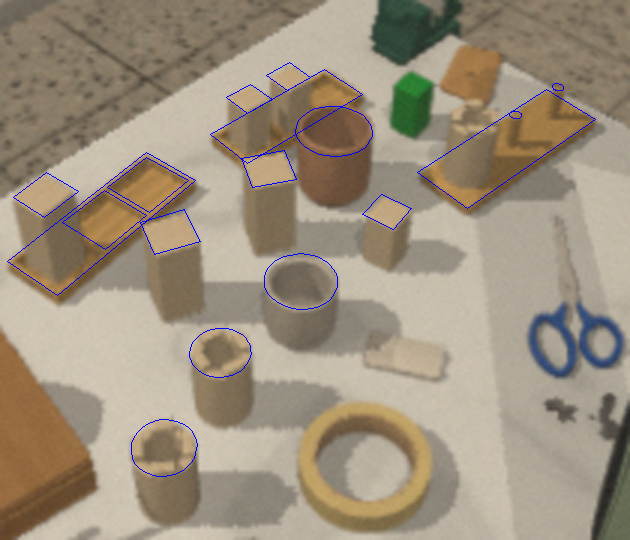

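View pics/ot.png

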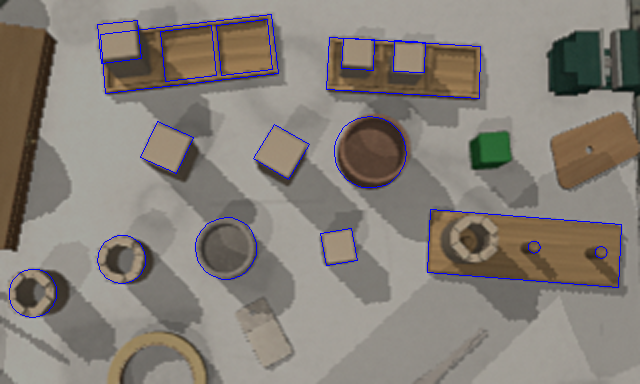

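>>> apply_moves([
  {"grip": 0.065, "dx": 0.318, "dy": 0.615, "dz": 0, "turn": 0.759},
  {"grip": 0.065, "dx": 0.318, "dy": 0.615, "dz": 0, "turn": 0.759},
  {"grip": 0.065, "dx": 0.318, "dy": 0.615, "dz": 0, "turn": 0.759},
  {"grip": 0.065, "dx": 0.318, "dy": 0.615, "dz": 0, "turn": 0.759},
  {"grip": 0.065, "dx": 0.318, "dy": 0.615, "dz": 0, "turn": 0.759},
  {"grip": 0.065, "dx": 0.318, "dy": 0.615, "dz": 0, "turn": 0.759},
  {"grip": 0.065, "dx": 0.318, "dy": 0.615, "dz": 0, "turn": 0.759},
  {"grip": 0.065, "dx": 0.318, "dy": 0.615, "dz": 0, "turn": 0.759},
  {"grip": 0.065, "dx": 0.318, "dy": 0.615, "dz": 0, "turn": 0.759},
  {"grip": 0.065, "dx": 0.318, "dy": 0.615, "dz": 0, "turn": 0.759},
  {"grip": 0.065, "dx": 0.318, "dy": 0.615, "dz": 0, "turn": 0.759},
  {"grip": 0.065, "dx": 0.318, "dy": 0.615, "dz": 0, "turn": 0.759},
  {"grip": 0.065, "dx": 0.318, "dy": 0.615, "dz": 0, "turn": 0.759},
  {"grip": 0.065, "dx": 0.318, "dy": 0.615, "dz": 0, "turn": 0.759},
  {"grip": 0.065, "dx": 0.318, "dy": 0.615, "dz": 0, "turn": 0.759},
  {"grip": 0.065, "dx": 0.318, "dy": 0.615, "dz": 0, "turn": 0.759},
  {"grip": 0.065, "dx": 0.318, "dy": 0.615, "dz": 0, "turn": 0.759},
  {"grip": 0.065, "dx": 0.318, "dy": 0.615, "dz": 0, "turn": 0.759},
  {"grip": 0.065, "dx": 0.318, "dy": 0.615, "dz": 0, "turn": 0.759},
  {"grip": 0.065, "dx": 0.318, "dy": 0.615, "dz": 0, "turn": 0.759},
], newtons=45)

```text
clock: 1.77
eef_pos: [0.5369, 0.083, 0.2308]
ee_rot: [-0.0, 0.839, 0.544, -0.001]
ft_force: [0.8, 0.3, 0.4]
finger_gap: 0.0652
grasp_force: 0.0
```

>>> apply_moves([
  {"grip": 0.065, "dx": 0, "dy": 0.001, "dz": -0.04, "turn": 0},
  {"grip": 0.065, "dx": 0, "dy": 0.001, "dz": -0.08, "turn": 0},
  {"grip": 0.065, "dx": 0, "dy": 0.001, "dz": -0.12, "turn": 0},
  {"grip": 0.065, "dx": 0, "dy": 0.001, "dz": -0.15, "turn": 0},
  {"grip": 0.065, "dx": 0, "dy": 0.001, "dz": -0.175, "turn": 0},
  {"grip": 0.065, "dx": 0, "dy": 0.001, "dz": -0.185, "turn": 0},
  {"grip": 0.065, "dx": 0, "dy": 0.001, "dz": -0.185, "turn": 0},
  {"grip": 0.03, "dx": 0, "dy": 0.001, "dz": -0.185, "turn": 0},
  {"grip": 0.03, "dx": 0, "dy": 0.001, "dz": -0.185, "turn": 0},
  {"grip": 0.03, "dx": 0, "dy": 0.001, "dz": -0.185, "turn": 0},
  {"grip": 0.03, "dx": 0, "dy": 0.001, "dz": -0.185, "turn": 0},
  {"grip": 0.03, "dx": 0, "dy": 0.001, "dz": -0.185, "turn": 0},
  {"grip": 0.03, "dx": 0, "dy": 0.001, "dz": -0.185, "turn": 0},
  {"grip": 0.03, "dx": 0, "dy": 0.001, "dz": -0.185, "turn": 0},
])

```text
clock: 2.93
eef_pos: [0.5386, 0.0844, 0.0482]
ee_rot: [0.001, 0.839, 0.544, 0.001]
ft_force: [-1.5, -1.5, 6.6]
finger_gap: 0.0393
grasp_force: 48.1
```

>>> apply_moves([
  {"grip": 0.03, "dx": 0, "dy": 0, "dz": 0.03, "turn": 0},
  {"grip": 0.03, "dx": 0, "dy": 0, "dz": 0.07, "turn": 0},
  {"grip": 0.03, "dx": 0, "dy": 0, "dz": 0.11, "turn": 0},
  {"grip": 0.03, "dx": 0.03, "dy": -0.003, "dz": 0.12, "turn": 0.1},
  {"grip": 0.03, "dx": 0.06, "dy": -0.006, "dz": 0.12, "turn": 0.2},
  {"grip": 0.03, "dx": 0.09, "dy": -0.01, "dz": 0.12, "turn": 0.3},
  {"grip": 0.03, "dx": 0.113, "dy": -0.013, "dz": 0.12, "turn": 0.4},
  {"grip": 0.03, "dx": 0.113, "dy": -0.013, "dz": 0.12, "turn": 0.5},
  {"grip": 0.03, "dx": 0.113, "dy": -0.013, "dz": 0.12, "turn": 0.532},
  {"grip": 0.03, "dx": 0.113, "dy": -0.013, "dz": 0.12, "turn": 0.532},
  {"grip": 0.03, "dx": 0.113, "dy": -0.013, "dz": 0.12, "turn": 0.532},
  {"grip": 0.03, "dx": 0.113, "dy": -0.013, "dz": 0.085, "turn": 0.532},
  {"grip": 0.03, "dx": 0.113, "dy": -0.013, "dz": 0.05, "turn": 0.532},
  {"grip": 0.03, "dx": 0.113, "dy": -0.013, "dz": 0.03, "turn": 0.532},
  {"grip": 0.03, "dx": 0.113, "dy": -0.013, "dz": 0.03, "turn": 0.532},
  {"grip": 0.03, "dx": 0.113, "dy": -0.013, "dz": 0.03, "turn": 0.532},
])

```text
clock: 4.27
eef_pos: [0.65, 0.0717, 0.0759]
ee_rot: [-0.001, 0.667, 0.745, -0.001]
ft_force: [0.3, 0.6, -1.9]
finger_gap: 0.0399
grasp_force: 47.8
```

```bash
python3 - <<'E'
from h import *
a=cv2.resize(env.capture("scene")[140:260,200:360],None,fx=3.5,fy=3.5,interpolation=2)
cv2.imwrite("pics/a1.png",a)
E
```

```text
(no output)
```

View pics/a1.png

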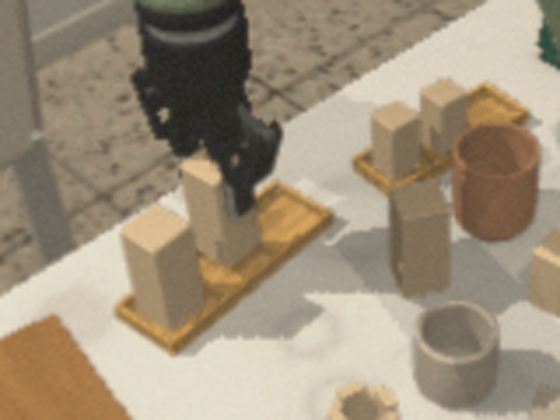

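>>> apply_moves([
  {"grip": 0.03, "dx": 0, "dy": 0, "dz": -0.01, "turn": 0},
  {"grip": 0.03, "dx": 0, "dy": 0, "dz": -0.018, "turn": 0},
  {"grip": 0.03, "dx": 0, "dy": 0, "dz": -0.024, "turn": 0},
  {"grip": 0.03, "dx": 0, "dy": 0, "dz": -0.024, "turn": 0},
  {"grip": 0.03, "dx": 0, "dy": 0, "dz": -0.024, "turn": 0},
])

```text
clock: 4.73
eef_pos: [0.6505, 0.0716, 0.0526]
ee_rot: [0.0, 0.666, 0.746, 0.0]
ft_force: [-1.4, -0.0, -0.6]
finger_gap: 0.0396
grasp_force: 45.7
```

>>> apply_moves([
  {"grip": 0.065, "dx": 0, "dy": 0, "dz": 0, "turn": 0},
  {"grip": 0.065, "dx": 0, "dy": 0, "dz": 0, "turn": 0},
  {"grip": 0.065, "dx": 0, "dy": 0, "dz": 0, "turn": 0},
  {"grip": 0.065, "dx": 0, "dy": 0, "dz": 0.03, "turn": 0},
  {"grip": 0.065, "dx": 0, "dy": 0, "dz": 0.07, "turn": 0},
  {"grip": 0.065, "dx": 0, "dy": 0, "dz": 0.11, "turn": 0},
  {"grip": 0.065, "dx": -0.03, "dy": -0.026, "dz": 0.13, "turn": -0.12},
  {"grip": 0.065, "dx": -0.06, "dy": -0.051, "dz": 0.13, "turn": -0.24},
  {"grip": 0.065, "dx": -0.09, "dy": -0.077, "dz": 0.13, "turn": -0.36},
  {"grip": 0.065, "dx": -0.119, "dy": -0.102, "dz": 0.13, "turn": -0.48},
  {"grip": 0.065, "dx": -0.119, "dy": -0.102, "dz": 0.13, "turn": -0.6},
  {"grip": 0.065, "dx": -0.119, "dy": -0.102, "dz": 0.13, "turn": -0.652},
  {"grip": 0.065, "dx": -0.119, "dy": -0.102, "dz": 0.13, "turn": -0.652},
  {"grip": 0.065, "dx": -0.119, "dy": -0.102, "dz": 0.13, "turn": -0.652},
])

```text
clock: 5.9
eef_pos: [0.5318, -0.0305, 0.1827]
ee_rot: [0.0, 0.87, 0.493, 0.0]
ft_force: [0.2, 0.2, -0.6]
finger_gap: 0.0648
grasp_force: 0.0
```

>>> apply_moves([
  {"grip": 0.065, "dx": 0, "dy": 0, "dz": -0.04, "turn": 0},
  {"grip": 0.065, "dx": 0, "dy": 0, "dz": -0.08, "turn": 0},
  {"grip": 0.065, "dx": 0, "dy": 0, "dz": -0.11, "turn": 0},
  {"grip": 0.065, "dx": 0, "dy": 0, "dz": -0.13, "turn": 0},
  {"grip": 0.065, "dx": 0, "dy": 0, "dz": -0.135, "turn": 0},
  {"grip": 0.065, "dx": 0, "dy": 0, "dz": -0.135, "turn": 0},
  {"grip": 0.03, "dx": 0, "dy": 0, "dz": -0.135, "turn": 0},
  {"grip": 0.03, "dx": 0, "dy": 0, "dz": -0.135, "turn": 0},
  {"grip": 0.03, "dx": 0, "dy": 0, "dz": -0.135, "turn": 0},
  {"grip": 0.03, "dx": 0, "dy": 0, "dz": -0.135, "turn": 0},
  {"grip": 0.03, "dx": 0, "dy": 0, "dz": -0.135, "turn": 0},
  {"grip": 0.03, "dx": 0, "dy": 0, "dz": -0.135, "turn": 0},
  {"grip": 0.03, "dx": 0, "dy": 0, "dz": -0.135, "turn": 0},
])

```text
clock: 6.98
eef_pos: [0.5328, -0.0304, 0.0489]
ee_rot: [0.001, 0.87, 0.493, 0.002]
ft_force: [-0.7, 0.8, 6.4]
finger_gap: 0.04
grasp_force: 47.8
```

>>> apply_moves([
  {"grip": 0.03, "dx": 0, "dy": 0, "dz": 0.03, "turn": 0},
  {"grip": 0.03, "dx": 0, "dy": 0, "dz": 0.07, "turn": 0},
  {"grip": 0.03, "dx": 0, "dy": 0, "dz": 0.11, "turn": 0},
  {"grip": 0.03, "dx": 0.03, "dy": 0.01, "dz": 0.13, "turn": 0.1},
  {"grip": 0.03, "dx": 0.06, "dy": 0.02, "dz": 0.13, "turn": 0.2},
  {"grip": 0.03, "dx": 0.09, "dy": 0.03, "dz": 0.13, "turn": 0.3},
  {"grip": 0.03, "dx": 0.126, "dy": 0.041, "dz": 0.13, "turn": 0.4},
  {"grip": 0.03, "dx": 0.126, "dy": 0.041, "dz": 0.13, "turn": 0.5},
  {"grip": 0.03, "dx": 0.126, "dy": 0.041, "dz": 0.13, "turn": 0.6},
  {"grip": 0.03, "dx": 0.126, "dy": 0.041, "dz": 0.13, "turn": 0.652},
  {"grip": 0.03, "dx": 0.126, "dy": 0.041, "dz": 0.13, "turn": 0.652},
  {"grip": 0.03, "dx": 0.126, "dy": 0.041, "dz": 0.09, "turn": 0.652},
  {"grip": 0.03, "dx": 0.126, "dy": 0.041, "dz": 0.05, "turn": 0.652},
  {"grip": 0.03, "dx": 0.126, "dy": 0.041, "dz": 0.03, "turn": 0.652},
  {"grip": 0.03, "dx": 0.126, "dy": 0.041, "dz": 0.02, "turn": 0.652},
  {"grip": 0.03, "dx": 0.126, "dy": 0.041, "dz": 0.012, "turn": 0.652},
  {"grip": 0.03, "dx": 0.126, "dy": 0.041, "dz": 0.006, "turn": 0.652},
  {"grip": 0.03, "dx": 0.126, "dy": 0.041, "dz": 0.006, "turn": 0.652},
  {"grip": 0.03, "dx": 0.126, "dy": 0.041, "dz": 0.006, "turn": 0.652},
])

```text
clock: 8.57
eef_pos: [0.6589, 0.0105, 0.055]
ee_rot: [0.001, 0.667, 0.745, 0.001]
ft_force: [1.0, -0.5, -3.6]
finger_gap: 0.0393
grasp_force: 48.8
```

>>> apply_moves([
  {"grip": 0.03, "dx": 0, "dy": 0, "dz": -0.002, "turn": 0},
  {"grip": 0.03, "dx": 0, "dy": 0, "dz": -0.002, "turn": 0},
  {"grip": 0.06, "dx": 0, "dy": 0, "dz": -0.002, "turn": 0},
  {"grip": 0.06, "dx": 0, "dy": 0, "dz": -0.002, "turn": 0},
  {"grip": 0.06, "dx": 0, "dy": 0, "dz": -0.002, "turn": 0},
  {"grip": 0.06, "dx": 0, "dy": 0, "dz": 0.03, "turn": 0},
  {"grip": 0.06, "dx": 0, "dy": 0, "dz": 0.07, "turn": 0},
  {"grip": 0.06, "dx": 0, "dy": 0, "dz": 0.11, "turn": 0},
  {"grip": 0.06, "dx": -0.03, "dy": -0.013, "dz": 0.13, "turn": 0.046},
  {"grip": 0.06, "dx": -0.067, "dy": -0.03, "dz": 0.13, "turn": 0.046},
  {"grip": 0.06, "dx": -0.104, "dy": -0.046, "dz": 0.13, "turn": 0.046},
  {"grip": 0.06, "dx": -0.141, "dy": -0.063, "dz": 0.13, "turn": 0.046},
  {"grip": 0.06, "dx": -0.178, "dy": -0.08, "dz": 0.13, "turn": 0.046},
  {"grip": 0.06, "dx": -0.205, "dy": -0.092, "dz": 0.13, "turn": 0.046},
  {"grip": 0.06, "dx": -0.219, "dy": -0.098, "dz": 0.13, "turn": 0.046},
  {"grip": 0.06, "dx": -0.219, "dy": -0.098, "dz": 0.13, "turn": 0.046},
  {"grip": 0.06, "dx": -0.219, "dy": -0.098, "dz": 0.13, "turn": 0.046},
])

```text
clock: 9.98
eef_pos: [0.4387, -0.0877, 0.1839]
ee_rot: [0.001, 0.65, 0.76, 0.001]
ft_force: [-0.1, 0.1, 0.1]
finger_gap: 0.0599
grasp_force: 0.0
```

```bash
python3 - <<'E'
from h import *
a=cv2.resize(env.capture("scene")[140:280,210:440],None,fx=3.4,fy=3.4,interpolation=2)
cv2.imwrite("pics/a2.png",a)
E
```

```text
(no output)
```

View pics/a2.png

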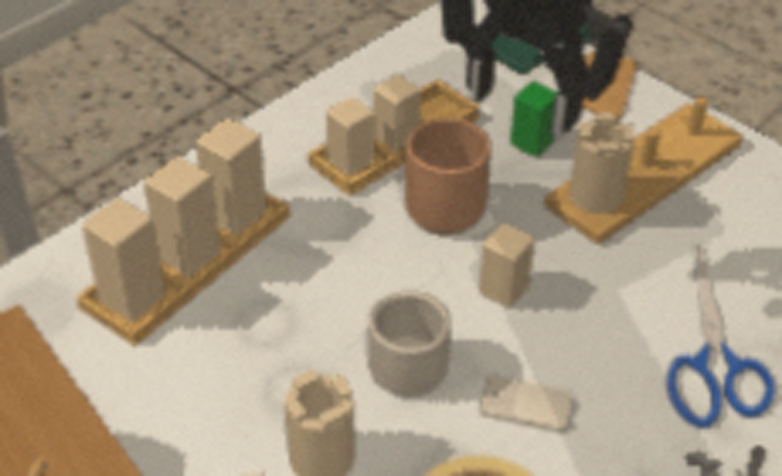

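>>> apply_moves([
  {"grip": 0.06, "dx": 0, "dy": 0, "dz": -0.04, "turn": 0},
  {"grip": 0.06, "dx": 0, "dy": 0, "dz": -0.08, "turn": 0},
  {"grip": 0.06, "dx": 0, "dy": 0, "dz": -0.115, "turn": 0},
  {"grip": 0.06, "dx": 0, "dy": 0, "dz": -0.14, "turn": 0},
  {"grip": 0.06, "dx": 0, "dy": 0, "dz": -0.154, "turn": 0},
  {"grip": 0.06, "dx": 0, "dy": 0, "dz": -0.156, "turn": 0},
  {"grip": 0.06, "dx": 0, "dy": 0, "dz": -0.156, "turn": 0},
  {"grip": 0.02, "dx": 0, "dy": 0, "dz": -0.156, "turn": 0},
  {"grip": 0.02, "dx": 0, "dy": 0, "dz": -0.156, "turn": 0},
  {"grip": 0.02, "dx": 0, "dy": 0, "dz": -0.156, "turn": 0},
  {"grip": 0.02, "dx": 0, "dy": 0, "dz": -0.156, "turn": 0},
  {"grip": 0.02, "dx": 0, "dy": 0, "dz": -0.156, "turn": 0},
  {"grip": 0.02, "dx": 0, "dy": 0, "dz": -0.156, "turn": 0},
  {"grip": 0.02, "dx": 0, "dy": 0, "dz": -0.156, "turn": 0},
], newtons=40)

```text
clock: 11.2
eef_pos: [0.4398, -0.0876, 0.0285]
ee_rot: [0.001, 0.649, 0.761, 0.001]
ft_force: [-0.0, 1.4, 6.0]
finger_gap: 0.0316
grasp_force: 40.6
```

>>> apply_moves([
  {"grip": 0.02, "dx": 0, "dy": 0, "dz": 0.03, "turn": 0},
  {"grip": 0.02, "dx": 0, "dy": 0, "dz": 0.07, "turn": 0},
  {"grip": 0.02, "dx": 0, "dy": 0, "dz": 0.11, "turn": 0},
  {"grip": 0.02, "dx": 0, "dy": 0, "dz": 0.13, "turn": 0},
  {"grip": 0.02, "dx": 0.03, "dy": -0.02, "dz": 0.13, "turn": -0.05},
  {"grip": 0.02, "dx": 0.06, "dy": -0.04, "dz": 0.13, "turn": -0.1},
  {"grip": 0.02, "dx": 0.09, "dy": -0.06, "dz": 0.13, "turn": -0.15},
  {"grip": 0.02, "dx": 0.12, "dy": -0.08, "dz": 0.13, "turn": -0.2},
  {"grip": 0.02, "dx": 0.15, "dy": -0.1, "dz": 0.13, "turn": -0.222},
  {"grip": 0.02, "dx": 0.175, "dy": -0.117, "dz": 0.13, "turn": -0.222},
  {"grip": 0.02, "dx": 0.192, "dy": -0.128, "dz": 0.13, "turn": -0.222},
  {"grip": 0.02, "dx": 0.192, "dy": -0.128, "dz": 0.13, "turn": -0.222},
  {"grip": 0.02, "dx": 0.192, "dy": -0.128, "dz": 0.09, "turn": -0.222},
  {"grip": 0.02, "dx": 0.192, "dy": -0.128, "dz": 0.05, "turn": -0.222},
  {"grip": 0.02, "dx": 0.192, "dy": -0.128, "dz": 0.03, "turn": -0.222},
  {"grip": 0.02, "dx": 0.192, "dy": -0.128, "dz": 0.018, "turn": -0.222},
  {"grip": 0.02, "dx": 0.192, "dy": -0.128, "dz": 0.01, "turn": -0.222},
  {"grip": 0.02, "dx": 0.192, "dy": -0.128, "dz": 0.005, "turn": -0.222},
  {"grip": 0.02, "dx": 0.192, "dy": -0.128, "dz": 0.004, "turn": -0.222},
  {"grip": 0.02, "dx": 0.192, "dy": -0.128, "dz": 0.004, "turn": -0.222},
])

```text
clock: 12.87
eef_pos: [0.6314, -0.2156, 0.0336]
ee_rot: [0.001, 0.729, 0.684, 0.001]
ft_force: [-0.8, 0.0, 0.4]
finger_gap: 0.0311
grasp_force: 40.7
```

>>> apply_moves([
  {"grip": 0.055, "dx": 0, "dy": 0, "dz": 0, "turn": 0},
  {"grip": 0.055, "dx": 0, "dy": 0, "dz": 0, "turn": 0},
  {"grip": 0.055, "dx": 0, "dy": 0, "dz": 0, "turn": 0},
  {"grip": 0.055, "dx": 0, "dy": 0, "dz": 0.03, "turn": 0},
  {"grip": 0.055, "dx": 0, "dy": 0, "dz": 0.07, "turn": 0},
  {"grip": 0.055, "dx": 0, "dy": 0, "dz": 0.11, "turn": 0},
  {"grip": 0.075, "dx": 0, "dy": 0, "dz": 0.15, "turn": 0},
  {"grip": 0.075, "dx": -0.02, "dy": 0.034, "dz": 0.155, "turn": 0},
  {"grip": 0.075, "dx": -0.04, "dy": 0.068, "dz": 0.155, "turn": 0},
  {"grip": 0.075, "dx": -0.06, "dy": 0.102, "dz": 0.155, "turn": 0},
  {"grip": 0.075, "dx": -0.08, "dy": 0.136, "dz": 0.155, "turn": 0},
  {"grip": 0.075, "dx": -0.1, "dy": 0.17, "dz": 0.155, "turn": 0},
  {"grip": 0.075, "dx": -0.12, "dy": 0.205, "dz": 0.155, "turn": 0},
  {"grip": 0.075, "dx": -0.14, "dy": 0.24, "dz": 0.155, "turn": 0},
  {"grip": 0.075, "dx": -0.16, "dy": 0.273, "dz": 0.155, "turn": 0},
  {"grip": 0.075, "dx": -0.18, "dy": 0.307, "dz": 0.155, "turn": 0},
  {"grip": 0.075, "dx": -0.195, "dy": 0.333, "dz": 0.155, "turn": 0},
  {"grip": 0.075, "dx": -0.203, "dy": 0.346, "dz": 0.155, "turn": 0},
  {"grip": 0.075, "dx": -0.203, "dy": 0.346, "dz": 0.155, "turn": 0},
  {"grip": 0.075, "dx": -0.203, "dy": 0.346, "dz": 0.155, "turn": 0},
])

```text
clock: 14.53
eef_pos: [0.4276, 0.131, 0.1868]
ee_rot: [0.001, 0.729, 0.685, 0.001]
ft_force: [0.5, -0.3, -0.2]
finger_gap: 0.075
grasp_force: 0.0
```

>>> apply_moves([
  {"grip": 0.075, "dx": 0, "dy": 0, "dz": -0.04, "turn": 0},
  {"grip": 0.075, "dx": 0, "dy": 0, "dz": -0.08, "turn": 0},
  {"grip": 0.075, "dx": 0, "dy": 0, "dz": -0.115, "turn": 0},
  {"grip": 0.075, "dx": 0, "dy": 0, "dz": -0.14, "turn": 0},
  {"grip": 0.075, "dx": 0, "dy": 0, "dz": -0.15, "turn": 0},
  {"grip": 0.075, "dx": 0, "dy": 0, "dz": -0.15, "turn": 0},
  {"grip": 0.035, "dx": 0, "dy": 0, "dz": -0.15, "turn": 0},
  {"grip": 0.035, "dx": 0, "dy": 0, "dz": -0.15, "turn": 0},
  {"grip": 0.035, "dx": 0, "dy": 0, "dz": -0.15, "turn": 0},
  {"grip": 0.035, "dx": 0, "dy": 0, "dz": -0.15, "turn": 0},
  {"grip": 0.035, "dx": 0, "dy": 0, "dz": -0.15, "turn": 0},
  {"grip": 0.035, "dx": 0, "dy": 0, "dz": -0.15, "turn": 0},
  {"grip": 0.035, "dx": 0, "dy": 0, "dz": -0.15, "turn": 0},
  {"grip": 0.035, "dx": 0, "dy": 0, "dz": -0.12, "turn": 0},
  {"grip": 0.035, "dx": 0, "dy": 0, "dz": -0.08, "turn": 0},
  {"grip": 0.035, "dx": 0, "dy": 0, "dz": -0.04, "turn": 0},
  {"grip": 0.035, "dx": 0, "dy": 0, "dz": -0.01, "turn": 0},
  {"grip": 0.035, "dx": 0, "dy": 0, "dz": 0, "turn": 0},
], newtons=40)

```text
clock: 16.03
eef_pos: [0.4298, 0.1314, 0.1913]
ee_rot: [0.002, 0.729, 0.684, 0.004]
ft_force: [0.3, -1.1, -1.3]
finger_gap: 0.0462
grasp_force: 42.5
```

>>> apply_moves([
  {"grip": 0.035, "dx": 0, "dy": -0.02, "dz": 0, "turn": 0},
  {"grip": 0.035, "dx": 0, "dy": -0.055, "dz": 0, "turn": 0},
  {"grip": 0.035, "dx": 0, "dy": -0.09, "dz": 0, "turn": 0},
  {"grip": 0.035, "dx": 0, "dy": -0.125, "dz": 0, "turn": 0},
  {"grip": 0.035, "dx": 0, "dy": -0.16, "dz": 0, "turn": 0},
  {"grip": 0.035, "dx": 0, "dy": -0.195, "dz": 0, "turn": 0},
  {"grip": 0.035, "dx": 0, "dy": -0.23, "dz": 0, "turn": 0},
  {"grip": 0.035, "dx": 0, "dy": -0.265, "dz": 0, "turn": 0},
  {"grip": 0.035, "dx": 0, "dy": -0.3, "dz": 0, "turn": 0},
  {"grip": 0.035, "dx": 0, "dy": -0.335, "dz": 0, "turn": 0},
  {"grip": 0.035, "dx": 0, "dy": -0.37, "dz": 0, "turn": 0},
  {"grip": 0.035, "dx": 0, "dy": -0.405, "dz": 0, "turn": 0},
  {"grip": 0.035, "dx": 0.002, "dy": -0.44, "dz": 0, "turn": 0},
  {"grip": 0.035, "dx": 0.004, "dy": -0.47, "dz": 0, "turn": 0},
  {"grip": 0.035, "dx": 0.005, "dy": -0.484, "dz": 0, "turn": 0},
  {"grip": 0.035, "dx": 0.005, "dy": -0.484, "dz": 0, "turn": 0},
  {"grip": 0.035, "dx": 0.005, "dy": -0.484, "dz": -0.03, "turn": 0},
  {"grip": 0.035, "dx": 0.005, "dy": -0.484, "dz": -0.06, "turn": 0},
  {"grip": 0.035, "dx": 0.005, "dy": -0.484, "dz": -0.075, "turn": 0},
  {"grip": 0.035, "dx": 0.005, "dy": -0.484, "dz": -0.075, "turn": 0},
])

```text
clock: 17.7
eef_pos: [0.4302, -0.3499, 0.1077]
ee_rot: [-0.005, 0.729, 0.684, -0.0]
ft_force: [-0.3, 0.8, -1.0]
finger_gap: 0.0463
grasp_force: 42.4
```

```bash
python3 - <<'E'
from h import *
a=cv2.resize(env.capture("scene")[130:280,300:460],None,fx=3.5,fy=3.5,interpolation=2)
b=cv2.resize(env.capture("top")[180:290,380:500],None,fx=3.5,fy=3.5,interpolation=2)
o=np.zeros((600,800,3),np.uint8); a=cv2.resize(a,(440,412)); o[:412,:440]=a; b=cv2.resize(b,(360,330)); o[:330,440:]=b
cv2.imwrite("pics/a3.png",o)
E
```

```text
(no output)
```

View pics/a3.png

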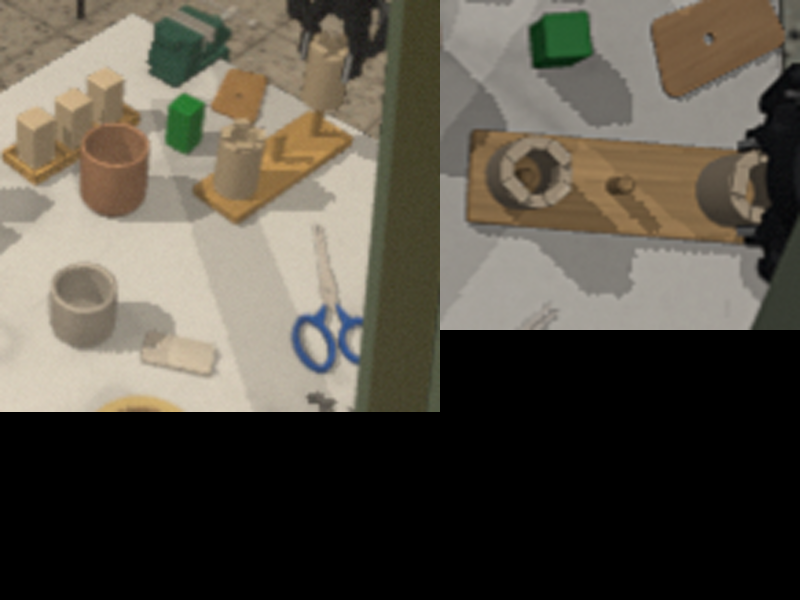

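>>> apply_moves([
  {"grip": 0.035, "dx": 0.001, "dy": 0, "dz": 0, "turn": 0},
  {"grip": 0.035, "dx": 0.001, "dy": 0, "dz": -0.015, "turn": 0},
  {"grip": 0.035, "dx": 0.001, "dy": 0, "dz": -0.025, "turn": 0},
  {"grip": 0.035, "dx": 0.001, "dy": 0, "dz": -0.035, "turn": 0},
  {"grip": 0.035, "dx": 0.001, "dy": 0, "dz": -0.035, "turn": 0},
])

```text
clock: 18.22
eef_pos: [0.4327, -0.3526, 0.0749]
ee_rot: [-0.002, 0.729, 0.684, -0.0]
ft_force: [0.2, 0.6, -1.0]
finger_gap: 0.0465
grasp_force: 42.4
```

>>> apply_moves([
  {"grip": 0.035, "dx": 0, "dy": 0, "dz": -0.01, "turn": 0},
  {"grip": 0.035, "dx": 0, "dy": 0, "dz": -0.018, "turn": 0},
  {"grip": 0.035, "dx": 0, "dy": 0, "dz": -0.024, "turn": 0},
  {"grip": 0.035, "dx": 0, "dy": 0, "dz": -0.024, "turn": 0},
  {"grip": 0.035, "dx": 0, "dy": 0, "dz": -0.024, "turn": 0},
])

```text
clock: 18.63
eef_pos: [0.4336, -0.3535, 0.0521]
ee_rot: [0.0, 0.729, 0.684, 0.0]
ft_force: [-0.4, -0.3, -1.9]
finger_gap: 0.0464
grasp_force: 42.4
```

>>> apply_moves([
  {"grip": 0.035, "dx": 0, "dy": 0, "dz": -0.003, "turn": 0},
  {"grip": 0.035, "dx": 0, "dy": 0, "dz": -0.003, "turn": 0},
  {"grip": 0.035, "dx": 0, "dy": 0, "dz": -0.003, "turn": 0},
])

```text
clock: 18.88
eef_pos: [0.4336, -0.3536, 0.052]
ee_rot: [0.001, 0.729, 0.684, 0.0]
ft_force: [-4.5, 3.7, 18.2]
finger_gap: 0.046
grasp_force: 44.7
```

>>> apply_moves([
  {"grip": 0.035, "dx": 0, "dy": 0, "dz": 0.003, "turn": 0},
  {"grip": 0.075, "dx": 0, "dy": 0, "dz": 0.003, "turn": 0},
  {"grip": 0.075, "dx": 0, "dy": 0, "dz": 0.003, "turn": 0},
  {"grip": 0.075, "dx": 0, "dy": 0, "dz": 0.003, "turn": 0},
  {"grip": 0.075, "dx": 0, "dy": 0, "dz": 0.003, "turn": 0},
  {"grip": 0.075, "dx": 0, "dy": 0, "dz": 0.03, "turn": 0},
  {"grip": 0.075, "dx": 0, "dy": 0, "dz": 0.07, "turn": 0},
  {"grip": 0.075, "dx": 0, "dy": 0, "dz": 0.11, "turn": 0},
  {"grip": 0.075, "dx": 0, "dy": 0, "dz": 0.137, "turn": 0},
])

```text
clock: 19.63
eef_pos: [0.4344, -0.3541, 0.1895]
ee_rot: [0.002, 0.729, 0.684, 0.0]
ft_force: [0.6, -0.9, 0.6]
finger_gap: 0.0752
grasp_force: 0.0
```

>>> apply_moves([
  {"grip": 0.075, "dx": 0, "dy": 0.03, "dz": 0, "turn": 0},
  {"grip": 0.075, "dx": 0, "dy": 0.067, "dz": 0, "turn": 0},
  {"grip": 0.075, "dx": 0, "dy": 0.104, "dz": 0, "turn": 0},
  {"grip": 0.075, "dx": 0, "dy": 0.141, "dz": 0, "turn": 0},
  {"grip": 0.075, "dx": 0, "dy": 0.178, "dz": 0, "turn": 0},
  {"grip": 0.075, "dx": 0, "dy": 0.215, "dz": 0, "turn": -0.1},
  {"grip": 0.075, "dx": 0, "dy": 0.252, "dz": 0, "turn": -0.2},
  {"grip": 0.075, "dx": 0, "dy": 0.289, "dz": 0, "turn": -0.3},
  {"grip": 0.075, "dx": 0, "dy": 0.326, "dz": 0, "turn": -0.4},
  {"grip": 0.075, "dx": 0, "dy": 0.363, "dz": 0, "turn": -0.5},
  {"grip": 0.075, "dx": -0.008, "dy": 0.4, "dz": 0, "turn": -0.6},
  {"grip": 0.075, "dx": -0.016, "dy": 0.437, "dz": 0, "turn": -0.7},
  {"grip": 0.075, "dx": -0.024, "dy": 0.474, "dz": 0, "turn": -0.736},
  {"grip": 0.075, "dx": -0.032, "dy": 0.511, "dz": 0, "turn": -0.736},
  {"grip": 0.075, "dx": -0.036, "dy": 0.545, "dz": 0, "turn": -0.736},
  {"grip": 0.075, "dx": -0.039, "dy": 0.563, "dz": 0, "turn": -0.736},
  {"grip": 0.075, "dx": -0.04, "dy": 0.572, "dz": 0, "turn": -0.736},
  {"grip": 0.075, "dx": -0.04, "dy": 0.572, "dz": 0, "turn": -0.736},
  {"grip": 0.075, "dx": -0.04, "dy": 0.572, "dz": 0, "turn": -0.736},
])

```text
clock: 21.22
eef_pos: [0.3935, 0.218, 0.186]
ee_rot: [0.0, 0.927, 0.376, -0.0]
ft_force: [1.0, 0.1, 0.6]
finger_gap: 0.0748
grasp_force: 0.0
```

>>> apply_moves([
  {"grip": 0.075, "dx": 0, "dy": 0.001, "dz": -0.04, "turn": 0},
  {"grip": 0.075, "dx": 0, "dy": 0.001, "dz": -0.08, "turn": 0},
  {"grip": 0.075, "dx": 0, "dy": 0.001, "dz": -0.115, "turn": 0},
  {"grip": 0.075, "dx": 0, "dy": 0.001, "dz": -0.14, "turn": 0},
  {"grip": 0.075, "dx": 0, "dy": 0.001, "dz": -0.15, "turn": 0},
  {"grip": 0.075, "dx": 0, "dy": 0.001, "dz": -0.15, "turn": 0},
  {"grip": 0.035, "dx": 0, "dy": 0.001, "dz": -0.15, "turn": 0},
  {"grip": 0.035, "dx": 0, "dy": 0.001, "dz": -0.15, "turn": 0},
  {"grip": 0.035, "dx": 0, "dy": 0.001, "dz": -0.15, "turn": 0},
  {"grip": 0.035, "dx": 0, "dy": 0.001, "dz": -0.15, "turn": 0},
  {"grip": 0.035, "dx": 0, "dy": 0.001, "dz": -0.15, "turn": 0},
  {"grip": 0.035, "dx": 0, "dy": 0.001, "dz": -0.15, "turn": 0},
  {"grip": 0.035, "dx": 0, "dy": 0.001, "dz": -0.15, "turn": 0},
  {"grip": 0.035, "dx": 0, "dy": 0.001, "dz": -0.12, "turn": 0},
  {"grip": 0.035, "dx": 0, "dy": 0.001, "dz": -0.08, "turn": 0},
  {"grip": 0.035, "dx": 0, "dy": 0.001, "dz": -0.04, "turn": 0},
  {"grip": 0.035, "dx": 0, "dy": 0.001, "dz": -0.01, "turn": 0},
  {"grip": 0.035, "dx": 0, "dy": 0, "dz": 0, "turn": 0},
])

```text
clock: 22.72
eef_pos: [0.3957, 0.2199, 0.1915]
ee_rot: [-0.001, 0.927, 0.376, 0.005]
ft_force: [-0.2, -0.2, -2.3]
finger_gap: 0.0476
grasp_force: 42.8
```

>>> apply_moves([
  {"grip": 0.035, "dx": 0, "dy": -0.02, "dz": 0, "turn": 0},
  {"grip": 0.035, "dx": 0.01, "dy": -0.055, "dz": 0, "turn": 0.1},
  {"grip": 0.035, "dx": 0.02, "dy": -0.09, "dz": 0, "turn": 0.2},
  {"grip": 0.035, "dx": 0.03, "dy": -0.125, "dz": 0, "turn": 0.3},
  {"grip": 0.035, "dx": 0.035, "dy": -0.16, "dz": 0, "turn": 0.4},
  {"grip": 0.035, "dx": 0.04, "dy": -0.195, "dz": 0, "turn": 0.5},
  {"grip": 0.035, "dx": 0.045, "dy": -0.23, "dz": 0, "turn": 0.6},
  {"grip": 0.035, "dx": 0.045, "dy": -0.265, "dz": 0, "turn": 0.7},
  {"grip": 0.035, "dx": 0.045, "dy": -0.3, "dz": 0, "turn": 0.736},
  {"grip": 0.035, "dx": 0.045, "dy": -0.335, "dz": 0, "turn": 0.736},
  {"grip": 0.035, "dx": 0.045, "dy": -0.37, "dz": 0, "turn": 0.736},
  {"grip": 0.035, "dx": 0.045, "dy": -0.405, "dz": 0, "turn": 0.736},
  {"grip": 0.035, "dx": 0.045, "dy": -0.44, "dz": 0, "turn": 0.736},
  {"grip": 0.035, "dx": 0.045, "dy": -0.475, "dz": 0, "turn": 0.736},
  {"grip": 0.035, "dx": 0.045, "dy": -0.495, "dz": 0, "turn": 0.736},
  {"grip": 0.035, "dx": 0.045, "dy": -0.504, "dz": 0, "turn": 0.736},
  {"grip": 0.035, "dx": 0.045, "dy": -0.504, "dz": -0.03, "turn": 0.736},
  {"grip": 0.035, "dx": 0.045, "dy": -0.504, "dz": -0.06, "turn": 0.736},
  {"grip": 0.035, "dx": 0.045, "dy": -0.504, "dz": -0.075, "turn": 0.736},
  {"grip": 0.035, "dx": 0.045, "dy": -0.504, "dz": -0.075, "turn": 0.736},
])

```text
clock: 24.38
eef_pos: [0.436, -0.2831, 0.1079]
ee_rot: [-0.004, 0.729, 0.684, -0.001]
ft_force: [-1.1, 0.7, -2.4]
finger_gap: 0.0472
grasp_force: 42.7
```

```bash
python3 - <<'E'
from h import *
a=cv2.resize(env.capture("scene")[130:230,340:450],None,fx=4,fy=4,interpolation=2)
b=cv2.resize(env.capture("top")[200:290,380:500],None,fx=3,fy=3,interpolation=2)
o=np.zeros((400,800,3),np.uint8); o[:,:440]=a; o[:270,440:]=b
cv2.imwrite("pics/a4.png",o)
E
```

```text
(no output)
```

View pics/a4.png

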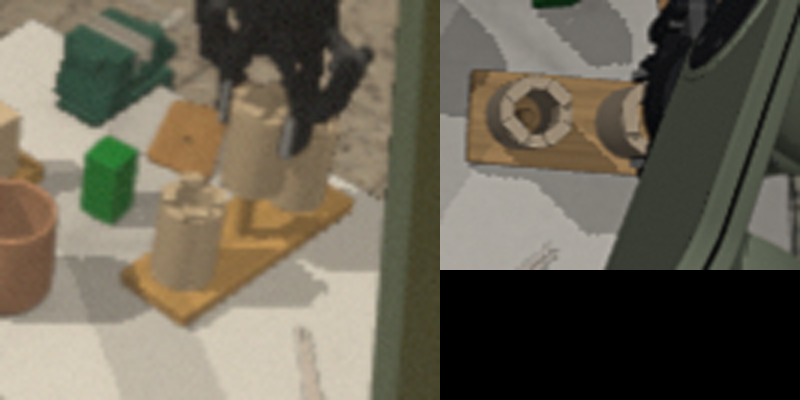

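>>> apply_moves([
  {"grip": 0.035, "dx": 0, "dy": 0, "dz": 0, "turn": 0},
  {"grip": 0.035, "dx": 0, "dy": 0, "dz": -0.015, "turn": 0},
  {"grip": 0.035, "dx": 0, "dy": 0, "dz": -0.025, "turn": 0},
  {"grip": 0.035, "dx": 0, "dy": 0, "dz": -0.035, "turn": 0},
  {"grip": 0.035, "dx": 0, "dy": 0, "dz": -0.035, "turn": 0},
])

```text
clock: 24.9
eef_pos: [0.4377, -0.2847, 0.075]
ee_rot: [-0.001, 0.729, 0.684, -0.0]
ft_force: [-0.6, -0.3, -2.6]
finger_gap: 0.0474
grasp_force: 42.7
```

>>> apply_moves([
  {"grip": 0.035, "dx": 0, "dy": 0, "dz": -0.01, "turn": 0},
  {"grip": 0.035, "dx": 0, "dy": 0, "dz": -0.018, "turn": 0},
  {"grip": 0.035, "dx": 0, "dy": 0, "dz": -0.025, "turn": 0},
  {"grip": 0.035, "dx": 0, "dy": 0, "dz": -0.025, "turn": 0},
  {"grip": 0.035, "dx": 0, "dy": 0, "dz": -0.025, "turn": 0},
])

```text
clock: 25.32
eef_pos: [0.4383, -0.2856, 0.0519]
ee_rot: [0.0, 0.729, 0.684, -0.0]
ft_force: [-3.2, 1.1, 6.0]
finger_gap: 0.0471
grasp_force: 44.1
```

Seated. Release, rise and move aside for a final look.

>>> apply_moves([
  {"grip": 0.035, "dx": 0, "dy": 0, "dz": 0.001, "turn": 0},
  {"grip": 0.075, "dx": 0, "dy": 0, "dz": 0.001, "turn": 0},
  {"grip": 0.075, "dx": 0, "dy": 0, "dz": 0.001, "turn": 0},
  {"grip": 0.075, "dx": 0, "dy": 0, "dz": 0.001, "turn": 0},
  {"grip": 0.075, "dx": 0, "dy": 0, "dz": 0.001, "turn": 0},
  {"grip": 0.075, "dx": 0, "dy": 0, "dz": 0.03, "turn": 0},
  {"grip": 0.075, "dx": 0, "dy": 0, "dz": 0.07, "turn": 0},
  {"grip": 0.075, "dx": 0, "dy": 0, "dz": 0.11, "turn": 0},
  {"grip": 0.075, "dx": 0, "dy": 0, "dz": 0.15, "turn": 0},
  {"grip": 0.075, "dx": -0.02, "dy": -0.03, "dz": 0.18, "turn": 0},
  {"grip": 0.075, "dx": -0.05, "dy": -0.06, "dz": 0.18, "turn": 0},
  {"grip": 0.075, "dx": -0.08, "dy": -0.09, "dz": 0.18, "turn": 0},
  {"grip": 0.075, "dx": -0.11, "dy": -0.12, "dz": 0.18, "turn": 0},
  {"grip": 0.075, "dx": -0.14, "dy": -0.15, "dz": 0.18, "turn": 0},
  {"grip": 0.075, "dx": -0.17, "dy": -0.18, "dz": 0.18, "turn": 0},
  {"grip": 0.075, "dx": -0.2, "dy": -0.21, "dz": 0.18, "turn": 0},
  {"grip": 0.075, "dx": -0.22, "dy": -0.235, "dz": 0.18, "turn": 0},
  {"grip": 0.075, "dx": -0.22, "dy": -0.235, "dz": 0.18, "turn": 0},
  {"grip": 0.075, "dx": -0.22, "dy": -0.235, "dz": 0.18, "turn": 0},
])

```text
clock: 26.9
eef_pos: [0.2171, -0.5215, 0.2308]
ee_rot: [-0.0, 0.731, 0.683, 0.0]
ft_force: [0.5, 0.3, 0.3]
finger_gap: 0.0749
grasp_force: 0.0
```

```bash
python3 - <<'E'
from h import *
a=cv2.resize(env.capture("scene")[130:270,220:440],None,fx=2,fy=2,interpolation=2)
b=cv2.resize(env.capture("top")[115:275,215:495],None,fx=2.8,fy=2.8,interpolation=2)[:600,:784]
o=np.zeros((600,800,3),np.uint8)
b=cv2.resize(b,(560,320)); o[:320,:560]=b; o[320:600,:440]=a
cv2.imwrite("pics/a5.png",o)
E
```

```text
(no output)
```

View pics/a5.png

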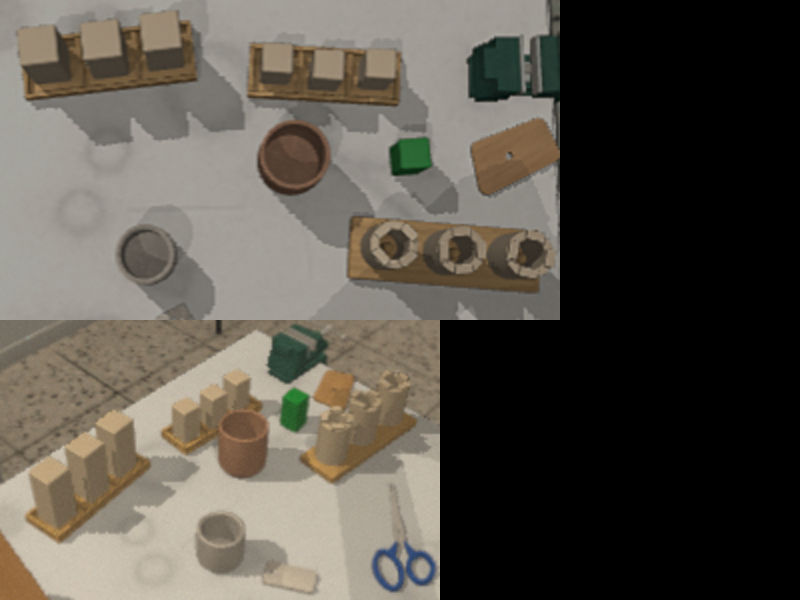

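```bash
python3 -c "
from plant import env
print(env.finish_job())"
```

```text
the job is handed in; nothing more can be done
None
```

I handed the job in at about 27 s: all five props look upright and right down in their own racks, both cups look unmoved, and the gripper was open and clear of everything. The hand-in gave no verdict.

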